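# Restock the decorating crew's kit tray

### The arm

A 6-joint arm with a two-finger parallel gripper is mounted at the origin on the work surface. World frame = base frame: x ahead of the robot, y to its left, z up, the work surface at z = 0. Lengths are in m, angles in degrees, forces in N, time in s.
With the tool pointing down it reaches from about 0.4 to 0.825 m from the base axis. Payload 7 kg.
Tool frame: the origin (TCP) lies midway between the tips of the shut fingers; the grasp point (between the pads) lies r.grip_depth behind it (r.grip_depth is the distance from the TCP to the grasp point, in m); z points along the fingers, y is the line along which they close (so a half turn about z gives the same grasp; the last joint's range is limited). The gripper opens to 88 mm and grips with 3 to 60 N. Pads are 19 mm wide; open, the fingers measure 130 mm over their backs; the gripper's body (78 mm by 193 mm) begins 47 mm behind the grasp point.
Start: joints at [92.596, 20.546, 0.682, 0, -70.136, -16.507], TCP at [0.162, 0.655, 0.227] pointing down, gripper open.
Joint ranges: [-176.03, 176.03], [-82.01, 121.73], [-58.28, 71.71], [-173.87, 95.51], [-174.79, -0.11], [-173.66, 173.66]. Speed limits (degrees/s): [136.94, 136.94, 172.46, 180, 180, 180].

### API

Orientations are given as [roll, pitch, yaw] about the fixed x, y, z axes, in that order (R = Rz(yaw) Ry(pitch) Rx(roll)).
In Python, from plant import r gives the robot as it stands.
- The arm moves only by the shell command python3 -m pendant 'ROWS' [OPENING] [FORCE]. ROWS is 1 to 12 rows, parted by a bar, with the numbers parted by spaces; each row has 6 numbers: dx, dy, dz in a scale on which 1.0 is 0.75 m, then a rotation vector rx, ry, rz in shares of 180 degrees (1.0 is 180 degrees); each row is the pose to reach, as a shift and turn from the pose commanded when the command began, along the tool's axes at that moment; what a row does not reach only later rows make up. A row lasts 1/12 s, in which the tool goes at most 0.0417 m and 7.16 degrees, less where a joint would pass 70% of its speed; a pose out of reach is approached as far as the arm can. OPENING is the finger opening in m, set as the command begins (- or left out keeps the last). The fingers move at their own pace and stop on an object; FORCE is the grip in N (left out, the last holds). Time passes only in rows, so rows that do not move let the fingers close. It prints the time, the measured TCP pose, the force, the opening and the grip force at its end. A shift or turn number past 1, either way, is cut back to 1. Input that does not fit is refused with a message, and nothing moves.
- r.get_state(): the state, without advancing time (a new reading comes with each control period).
- r.capture(name): name is "scene" or "top" or "wrist"; returns a dict with "frame" (400x640x3 uint8, red, green, blue), "z_map" (400x640 float32, m along the optical axis (not along the pixel's ray), 0 where there is no reading), "fx", "fy", "cx", "cy" (pixels), "cam_to_world" (4x4, takes a point from camera to world coordinates). Camera axes: x right, y down, z forward; pixel columns grow to the right and rows downward; lengths in m; the calibration is good to about 2 mm. A picture is of the moment at which its call begins.
- r.close_job(): hands the job in; it is judged then, once.
The state is a dict: "time_s": time; "joints": joint angles; "qd": joint speeds; "joint_torque": joint torques, N m; "tcp_pos": TCP position; "eef_rot": TCP orientation; "contact_force": force on the tool from outside, world axes, zero at the start; "moment": the same for the moment, N m; "gripper_width": finger opening in m; "gripper_force": force on a finger pad.
Only numpy, scipy, OpenCV 4.12 (cv2) and the standard library are available. Lean on these libraries where they do the work, as an engineer would, in place of code of your own. Each camera call takes 0.05 s, during which the arm holds its last target. There are 200 camera calls.

### The job

Get the kit tray ready for the decorating crew: stand the full, lidded paint jar in the round cup, lay the full roll of masking tape flat over the spindle, and lay the cutter in the long trough and the sanding block, cork side up, in its bay. Set each one down, do not drop it. Leave the empty jar and the bare cardboard core where they stand; they are used up.

Things in the scene. Friction and masses are not known exactly. Their poses are not given: they have to be found in the camera images.
- paint_jar: Full jar of paint: white plastic jar with a blue band and its blue screw lid on; 52 mm across, 58 mm high including the lid (lid from 43 mm up). Origin at the centre of its underside, z up. 100 to 180 g.
- tape_roll: Full roll of cream masking tape lying flat: 62 mm outside, 25 mm high, hole 38 mm through its brown cardboard core. Origin at the centre of its underside, z along the hole.
- cutter: Closed snap-blade cutter lying flat: orange handle 22 mm wide (y) and 14 mm thick (z), steel nose at +x, 130 mm long (x) in all; a black thumb slider stands 3.5 mm above the handle from 2 to 22 mm on the +x side of the middle. Origin at mid-length on its underside.
- sanding_block: Cork sanding block: sole with brown abrasive 90 (x) x 54 (y) x 10 mm, above it the cork grip 84 (x) x 44 (y) mm up to 35 mm height. Origin at the centre of its underside, z up.
- empty_jar: Look-alike, used up: the same white jar with blue band but no lid, open and hollow with some dried blue paint on its floor; 52 mm across, 42 mm high. Origin at the centre of its underside. Stays where it is.
- bare_core: Look-alike, used up: bare brown cardboard core of a tape roll, standing flat; 44 mm outside, 38 mm hole, 25 mm high. Origin at the centre of its underside. Stays where it is.
- jar_cup: One of four pale, dark-walled holders 90 mm apart, in any order, in a fixed grey tray (x 170, y 396, rim 20 mm high). Origin: centre of its plate's underside, 5 mm above the table; plate 158 (x) x 86 (y) x 4 mm, its top 9 mm above the table. At its centre a round cup for a jar: 70 mm inside, 76 mm outside, rim 26 mm above the origin.
- tape_spindle: One of four pale, dark-walled holders 90 mm apart, in any order, in a fixed grey tray (x 170, y 396, rim 20 mm high). Origin: centre of its plate's underside, 5 mm above the table; plate 158 (x) x 86 (y) x 4 mm, its top 9 mm above the table. At its centre an upright steel spindle for a tape roll: 18 mm thick, round-topped, 43 mm high above the origin.
- cutter_trough: One of four pale, dark-walled holders 90 mm apart, in any order, in a fixed grey tray (x 170, y 396, rim 20 mm high). Origin: centre of its plate's underside, 5 mm above the table; plate 158 (x) x 86 (y) x 4 mm, its top 9 mm above the table. Centred on it a long trough for a cutter: 148 (x) x 42 (y) mm inside, 3 mm walls up to 16 mm above the origin, 56 mm finger gap mid-way in both long walls.
- block_bay: One of four pale, dark-walled holders 90 mm apart, in any order, in a fixed grey tray (x 170, y 396, rim 20 mm high). Origin: centre of its plate's underside, 5 mm above the table; plate 158 (x) x 86 (y) x 4 mm, its top 9 mm above the table. Centred on it a wider bay for the block: 108 (x) x 72 (y) mm inside, 3 mm walls up to 14 mm above the origin, 56 mm finger gap mid-way in both long walls.
There are look-alikes about, which are no part of the job. Leave any green or purple look-alike of the tape_roll alone. Leave any green look-alike of the paint_jar alone.

How it is judged (in metres and radians):
At the end, for the whole second after the job is handed in: Jar in cup, tape over spindle, cutter in trough, block in bay: each within 15 mm of its holder's centre, down on its plate (6 mm), upright or flat within 0.12 rad, cutter along within 0.25, block 0.3 rad (either way round), at rest. Empty jar and bare core upright within 30 mm of their starts (horizontal distance between paint_jar and jar_cup below 0.015 m and z of paint_jar in the frame of jar_cup between 0 and 0.01 m and angle between each of paint_jar, sanding_block, empty_jar, bare_core's own z axis and vertical below 0.12 rad and linear speed of each of paint_jar, tape_roll, cutter, sanding_block below 0.02 m/s and angular speed of each of paint_jar, tape_roll, cutter, sanding_block below 0.2 rad/s and horizontal distance between tape_roll and tape_spindle below 0.015 m and z of tape_roll in the frame of tape_spindle between 0 and 0.01 m and angle between the z axis of tape_roll and the z axis of tape_spindle, either way round below 0.12 rad and horizontal distance between cutter and cutter_trough below 0.015 m and z of cutter in the frame of cutter_trough between 0 and 0.01 m and angle between the x axis of cutter and the x axis of cutter_trough, either way round below 0.25 rad and angle between the z axis of cutter and the z axis of cutter_trough, either way round below 0.12 rad and horizontal distance between sanding_block and block_bay below 0.015 m and z of sanding_block in the frame of block_bay between 0 and 0.01 m and angle between the x axis of sanding_block and the x axis of block_bay, either way round below 0.3 rad and distance of each of empty_jar, bare_core from where it was at the start of the episode below 0.03 m); the robot touches nothing.
It fails at once if empty jar (used up) pushed from its place (distance of empty_jar from where it was at the start of the episode above 0.03 m).
It fails at once if bare core (used up) pushed from its place (distance of bare_core from where it was at the start of the episode above 0.03 m).
It fails at once if a thing of the kit dropped or thrown (over 0.6 m/s out of the fingers, a fall of about 18 mm) ((linear speed of paint_jar above 0.6 m/s and contact force between the fingers and paint_jar below 0.05 N) or (linear speed of tape_roll above 0.6 m/s and contact force between the fingers and tape_roll below 0.05 N) or (linear speed of cutter above 0.6 m/s and contact force between the fingers and cutter below 0.05 N) or (linear speed of sanding_block above 0.6 m/s and contact force between the fingers and sanding_block below 0.05 N)).
It also fails if it takes over 109 s, if anything falls off the work surface, if the arm or the gripper's body presses on something with over 40 N, if the wrist force passes 120 N, or if a joint passes its speed limit or range.

## Working session

There is one attempt and no reset: what is moved stays moved. The work goes in short steps, Python scripts to look and compute and a shell command to move; the robot and the scene stay as the last step left them, time stands still between calls to the robot, and variables do not carry over. Pictures are saved under pics/ and viewed, at most 14 in all, crops included, and the job is handed in when it is done.

```bash
ls; mkdir -p pics; python3 - <<'E'
from plant import r
import cv2,numpy as np,pickle
print(r.get_state(), r.grip_depth)
for n in ["top","scene"]:
    c=r.capture(n); pickle.dump(c,open(f"{n}0.pkl","wb"))
    cv2.imwrite(f"pics/{n}0.png",c["frame"][:,:,::-1]); print(n,c["fx"],c["cx"],c["cy"],np.round(c["cam_to_world"],3).tolist())
E
```

```text
pics
{'time_s': 0.0, 'joints': array([ 9.25965652e+01,  2.05916130e+01,  6.33760832e-01, -2.04468777e-02,
       -7.01353309e+01, -1.65065010e+01]), 'qd': array([ 0.05870635, -0.06851743, -0.0315402 , -0.01429164,  0.00563189,
       -0.03949355]), 'joint_torque': array([-1.27568356e-06, -5.82721245e+01,  2.93058693e+01,  6.99716493e+00,
        7.05792612e-03, -1.60461550e-04]), 'tcp_pos': array([0.16217855, 0.65472475, 0.22561955]), 'eef_rot': array([ 1.79905196e+02, -8.04900902e-03, -1.39168926e+01]), 'contact_force': array([-0.59351328, -0.85954155, -0.78859709]), 'moment': array([ 0.07833341, -0.02063703,  0.01943034]), 'gripper_force': 0.0, 'gripper_width': 0.08741909828166035} 0.0188
top 490.85505961404607 325.6109434437061 195.98184453504396 [[-0.016, -0.995, 0.103, 0.331], [-1.0, 0.017, 0.005, -0.056], [-0.006, -0.103, -0.995, 1.594], [0.0, 0.0, 0.0, 1.0]]
scene 497.781529171081 324.1942966212544 199.3919547708862 [[-0.305, 0.717, -0.627, 1.273], [0.952, 0.218, -0.214, 0.204], [-0.016, -0.662, -0.749, 0.967], [0.0, 0.0, 0.0, 1.0]]
```

View pics/top0.png

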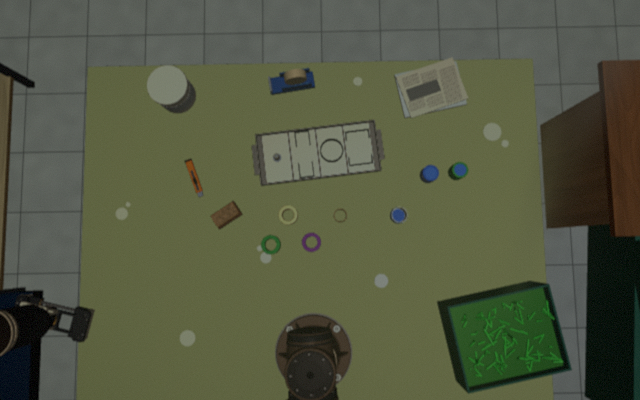

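View pics/scene0.png

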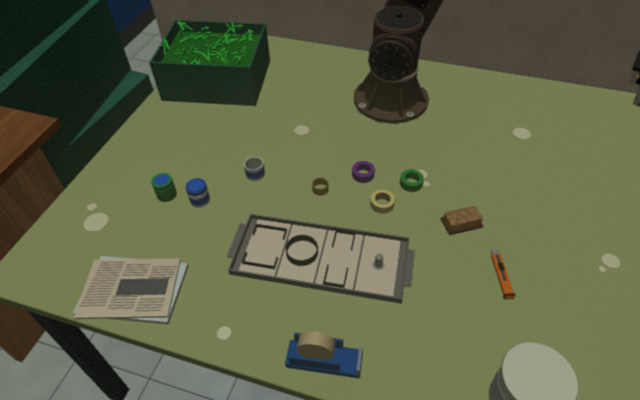

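The top view shows the cream tape (288,214), bare core (340,214), empty jar (399,215), paint jar (430,173) beside the green one (459,170), cutter (194,178) and block (227,214). The tray runs from (257,157) to (382,147), with the holders in the order spindle, trough, cup, bay. The scene view agrees.

```bash
cat > h.py <<'E'
import numpy as np,cv2,pickle
def ray(c,uv,z):
    uv=np.atleast_2d(np.asarray(uv,float)); T=c["cam_to_world"]
    d=np.c_[(uv[:,0]-c["cx"])/c["fx"],(uv[:,1]-c["cy"])/c["fy"],np.ones(len(uv))]@T[:3,:3].T
    return T[:3,3]+d*((z-T[2,3])/d[:,2])[:,None]
def cloud(c):
    v,u=np.mgrid[:400,:640]; Z=c["z_map"].astype(float); T=c["cam_to_world"]
    P=np.stack([(u-c["cx"])/c["fx"]*Z,(v-c["cy"])/c["fy"]*Z,Z],-1)
    return P@T[:3,:3].T+T[:3,3]
def rect(P):
    (x,y),(w,h),a=cv2.minAreaRect((P[:,:2]*1000).astype(np.float32))
    if w<h: w,h,a=h,w,a+90
    return np.round([x,y,w,h,(a+90)%180-90],1)
E
python3 - <<'E'
from h import *
c=pickle.load(open("top0.pkl","rb")); P=cloud(c); z=P[...,2]
print("table",np.median(z[250:300,150:250]),z[250:300,150:250].std())
roi=dict(jar=(415,158,446,188,.058),green=(446,155,475,187,.058),empty=(386,203,412,228,.042),tape=(275,203,301,226,.025),core=(330,205,350,224,.025),cutter=(180,152,210,202,.014),block=(206,198,246,232,.035),tray=(240,115,392,190,.02))
hsv=cv2.cvtColor(c["frame"],cv2.COLOR_RGB2HSV)
bg=np.median(c["frame"][250:300,150:250].reshape(-1,3),0)
for k,(a,b,d,e,h) in roi.items():
    p=P[b:e,a:d].reshape(-1,3); m=p[:,2]>h*.6
    q=p[m]; print(k,len(q),"zmax",np.percentile(q[:,2],[50,95]).round(4) if len(q) else 0, rect(q) if len(q)>5 else 0)
t=P[115:190,240:392].reshape(-1,3)
for zl,zh in [(.016,.024),(.026,.036),(.037,.06)]:
    q=t[(t[:,2]>zl)&(t[:,2]<zh)]; print(zl,len(q),rect(q))
s=cv2.resize(c["frame"][110:235,170:480],None,fx=2.55,fy=2.55,interpolation=cv2.INTER_CUBIC)
cv2.imwrite("pics/topcrop.png",np.clip(s[:,:,::-1]*1.5,0,255).astype(np.uint8))
E
```

```text
table -0.0006603443782166041 0.08730615017175722
jar 236 zmax [0.058  0.0643] [ 444.3 -236.2  422.2   49.9  -51.1]
green 243 zmax [0.0578 0.065 ] [ 467.  -271.   505.8   49.8  -63.3]
empty 75 zmax [0.0396 0.0471] [ 376.1 -185.4  268.7   51.1  -60. ]
tape 189 zmax [0.0246 0.0307] [404.6  15.  196.1  58.9  60.8]
core 43 zmax [0.025  0.0309] [391.2 -86.7 127.9  42.4  -8.5]
cutter 249 zmax [0.0138 0.0216] [445.7 204.9 554.  136.7  52.4]
block 375 zmax [0.0337 0.0403] [410.3 125.2 387.3  83.2  78.5]
tray 2056 zmax [0.0162 0.0307] [528.7 -36.6 426.7 397.3 -83.9]
0.016 789 [640.6 -24.7 425.8 171.2 -84. ]
0.026 92 [639.2 -27.5 411.1 168.  -84. ]
0.037 30 [648.4   6.6 221.9  65.4  89.1]
```

View pics/topcrop.png

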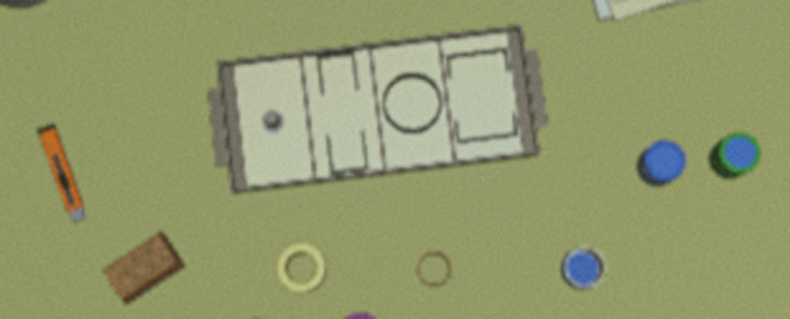

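The crop shows the steel spindle at crop (272,120), the trough (343,113), the cup (412,102) and the bay (481,96). The block has a brown top, so which side is up needs a wrist-camera check. Next I'll compute positions robustly, filtering out the depth outliers.

```bash
cat >> h.py <<'E'
def blob(c,mask,z):
    """largest component of mask -> (pixel centre via contour, world rect of its outline at height z)"""
    n,l,s,ce=cv2.connectedComponentsWithStats(mask.astype(np.uint8)); k=1+s[1:,4].argmax()
    co=max(cv2.findContours((l==k).astype(np.uint8),0,2)[0],key=len)[:,0]
    return ce[k].round(1),s[k,4],rect(ray(c,co,z)),ray(c,ce[k],z)[0].round(4)
E
python3 - <<'E'
from h import *
c=pickle.load(open("top0.pkl","rb")); P=cloud(c)
roi=dict(jar=(415,158,446,188,.058),green=(446,155,475,187,.058),empty=(386,203,412,228,.042),tape=(275,203,301,226,.025),core=(330,205,350,224,.025),cutter=(180,152,210,202,.014),block=(206,198,246,232,.035))
for k,(a,b,d,e,h) in roi.items():
    p=P[b:e,a:d].reshape(-1,3); q=p[(p[:,2]>h*.7)&(p[:,2]<h+.012)]
    med=np.median(q[:,:2],0); q=q[np.hypot(*(q[:,:2]-med).T)<.09]
    print(k,len(q),rect(q),(q[:,:2].mean(0)*1000).round(1),np.median(q[:,2]).round(4))
# tray: pale plate + spindle/cup dark marks
f=c["frame"].astype(int); m=np.zeros((400,640),bool)
g=f.min(2); m[115:190,240:392]=(f[115:190,240:392,2]>f[115:190,240:392,1]*.85)
print("tray",blob(c,cv2.morphologyEx(m.astype(np.uint8),cv2.MORPH_CLOSE,np.ones((5,5))),.015))
s=2.55
for n,uv,z in [("spin",(272,117),.048),("cup",(412,102),.031),("bay",(481,96),.019),("trough",(343,113),.02)]:
    print(n,ray(c,[170+uv[0]/s,110+uv[1]/s],z).round(3))
E
```

```text
jar 224 [ 560.8 -380.3   50.7   49.   -46.1] [ 560.  -379.7] 0.0581
green 225 [ 568.5 -473.6   50.8   50.3   39.5] [ 567.6 -471.9] 0.0579
empty 71 [ 430.3 -280.    51.    49.8   72.2] [ 430.3 -280.1] 0.0397
tape 175 [437.7  73.6  60.5  58.4  88.4] [436.6  73.4] 0.0249
core 40 [433.6 -93.8  41.6  41.5  23.2] [433.9 -93.1] 0.0249
cutter 199 [566.4 372.5 123.5  75.1   2.2] [570.2 381.3] 0.0145
block 360 [441.2 275.   85.2  44.5 -56.8] [441.  274.3] 0.0337
tray (array([317.7, 152.3]), np.int32(6289), array([638.7, -25.3, 423.4, 167.4, -83.9]), array([ 0.6383, -0.0256,  0.015 ]))
spin [[0.622 0.105 0.048]]
cup [[ 0.642 -0.071  0.031]]
bay [[ 0.651 -0.159  0.019]]
trough [[0.631 0.017 0.02 ]]
```

The top face of the block measures 85 x 44.5 mm, so it's cork side up, and every other size agrees too. Next is the cutter fit and a helper that turns a world target into tool-axis shifts.

```bash
cat > go.py <<'E'
# go.py x y z yaw (m, deg): prints the shift and turn in the tool axes from the present pose
import sys,numpy as np
from scipy.spatial.transform import Rotation as R
from plant import r
s=r.get_state(); x,y,z,w=map(float,sys.argv[1:5])
A=R.from_euler("xyz",s["eef_rot"],degrees=True); B=R.from_euler("xyz",[180,0,w],degrees=True)
print("t",round(s["time_s"],2),"tcp",s["tcp_pos"].round(4),s["eef_rot"].round(2),"w",round(s["gripper_width"],4))
d=A.inv().apply(np.array([x,y,z])-s["tcp_pos"]); print("row",d.round(4),(A.inv()*B).as_rotvec(degrees=True).round(2))
E
python3 - <<'E'
from h import *
c=pickle.load(open("top0.pkl","rb")); f=c["frame"].astype(int)
m=np.zeros((400,640),bool); s=np.s_[150:205,178:212]; m[s]=(f[s][...,0]>f[s][...,1]*1.35)|(abs(f[s][...,2]-f[s][...,1])<12)
print(blob(c,cv2.morphologyEx(m.astype(np.uint8),cv2.MORPH_CLOSE,np.ones((3,3))),.012))
s=r=np.s_[150:205,178:212]; m[:]=0; m[s]=f[s][...,0]>f[s][...,1]*1.35
print(blob(c,m,.014))
E
python3 go.py 0.57 0.38 0.2 17
```

```text
(array([194. , 177.4]), np.int32(249), array([561.2, 378.3, 125.8,  21.9,  20.3]), array([0.5627, 0.3789, 0.012 ]))
(array([193.2, 174.9]), np.int32(192), array([568.1, 380.4, 110.2,  21.9,  20.3]), array([0.5707, 0.3812, 0.014 ]))
t 0.1 tcp [0.1622 0.6548 0.2257] [ 1.7992e+02 -1.0000e-02 -1.3920e+01] w 0.0875
row [0.4619 0.1686 0.026 ] [ 8.000e-02  2.000e-02 -3.092e+01]
```

Careful with the scale: shifts go in shares of 0.75 m and turns go in shares of 180 degrees. That gives: 0.453 m / 0.75 = 0.604, 0.172 m / 0.75 = 0.2293, -33 degrees / 180 = -0.1833.

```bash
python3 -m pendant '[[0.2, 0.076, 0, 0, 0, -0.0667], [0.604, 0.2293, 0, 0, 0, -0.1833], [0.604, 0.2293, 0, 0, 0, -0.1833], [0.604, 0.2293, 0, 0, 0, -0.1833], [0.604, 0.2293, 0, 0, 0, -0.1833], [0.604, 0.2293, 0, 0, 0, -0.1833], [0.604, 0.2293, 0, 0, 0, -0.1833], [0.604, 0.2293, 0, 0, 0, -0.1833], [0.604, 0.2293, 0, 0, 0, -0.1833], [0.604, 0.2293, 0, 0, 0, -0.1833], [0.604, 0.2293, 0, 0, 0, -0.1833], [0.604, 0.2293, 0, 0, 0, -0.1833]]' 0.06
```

```text
refused: ROWS must be rows parted by a bar, with the numbers parted by spaces. Nothing was moved.
```

I used the wrong layout. The manual says rows parted by a bar, with the numbers parted by spaces; once more.

```bash
python3 -m pendant '0.2 0.076 0 0 0 -0.0667 | 0.604 0.2293 0 0 0 -0.1833 | 0.604 0.2293 0 0 0 -0.1833 | 0.604 0.2293 0 0 0 -0.1833 | 0.604 0.2293 0 0 0 -0.1833 | 0.604 0.2293 0 0 0 -0.1833 | 0.604 0.2293 0 0 0 -0.1833 | 0.604 0.2293 0 0 0 -0.1833 | 0.604 0.2293 0 0 0 -0.1833 | 0.604 0.2293 0 0 0 -0.1833 | 0.604 0.2293 0 0 0 -0.1833 | 0.604 0.2293 0 0 0 -0.1833' 0.06
python3 -m pendant '0 0 0 0 0 0 | 0 0 0 0 0 0 | 0 0 0 0 0 0 | 0 0 0 0 0 0'
python3 go.py 0.561 0.378 0.22 19
python3 - <<'E'
from plant import r
import cv2,pickle,numpy as np
c=r.capture("wrist");pickle.dump(c,open("w1.pkl","wb"));cv2.imwrite("pics/w1.png",c["frame"][:,:,::-1]);print(c["fx"],c["cam_to_world"].round(3).tolist())
E
```

```text
time_s: 1.1
tcp_pos: [0.563, 0.3766, 0.226]
eef_rot: [180.0, 0.0, 19.0]
contact_force: [0.0, 0.1, 0.7]
gripper_width: 0.0599
gripper_force: 0.0
time_s: 1.43
tcp_pos: [0.5599, 0.3799, 0.2264]
eef_rot: [-180.0, 0.0, 19.1]
contact_force: [0.4, 0.5, -0.0]
gripper_width: 0.0603
gripper_force: 0.0
t 1.43 tcp [0.5599 0.3799 0.2264] [-1.800e+02  2.000e-02  1.914e+01] w 0.0603
row [0.0004 0.0021 0.0064] [-0.    0.02  0.14]
322.64798660608807 [[0.329, -0.915, -0.234, 0.623], [-0.944, -0.319, -0.081, 0.401], [-0.001, 0.248, -0.969, 0.385], [0.0, 0.0, 0.0, 1.0]]
```

View pics/w1.png

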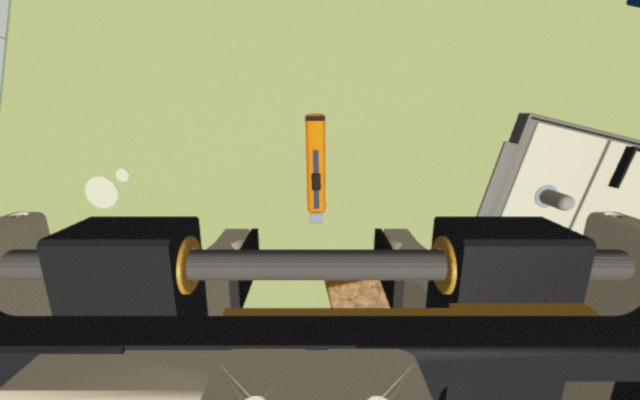

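The wrist view shows the cutter from its tail (316,114) to its nose (316,223), aligned with the tool. The spindle tip is at about (566,203).

```bash
python3 - <<'E'
from h import *
c=pickle.load(open("w1.pkl","rb"))
e=ray(c,[[316,115],[316.5,222]],.011); print(e.round(4),e.mean(0),np.hypot(*(e[0]-e[1])[:2]))
f=c["frame"].astype(int); m=(f[...,0]>f[...,1]*1.35)&(f[...,0]>150); m[240:]=0; print(blob(c,m,.014))
print("spindle tip,base",ray(c,[[566,203]],.045),ray(c,[[545,195]],.009))
E
python3 go.py 0.561 0.378 0.22 19
```

```text
[[0.6234 0.4012 0.011 ]
 [0.5041 0.3591 0.011 ]] [0.56373324 0.38014699 0.011     ] 0.12649486557754064
(array([315.3, 161.4]), np.int32(1274), array([566.7, 382.6, 106.4,  20.6,  19.5]), array([0.5741, 0.3849, 0.014 ]))
spindle tip,base [[0.62517854 0.11271057 0.045     ]] [[0.6258625  0.11106984 0.009     ]]
t 1.48 tcp [0.5598 0.3801 0.2266] [-1.800e+02  1.000e-02  1.917e+01] w 0.0598
row [0.0005 0.0024 0.0066] [-0.    0.01  0.17]
```

Scaled: 0.19 m / 0.75 = 0.2533, 0.18 m / 0.75 = 0.24.

```bash
python3 -m pendant '0.004 0 0.0533 0 0 0 | 0.004 0 0.1067 0 0 0 | 0.004 0 0.16 0 0 0 | 0.004 0 0.2133 0 0 0 | 0.004 0 0.24 0 0 0 | 0.004 0 0.2533 0 0 0 | 0.004 0 0.2533 0 0 0 | 0.004 0 0.2533 0 0 0' 0.04
python3 go.py 0.563 0.380 0.004 19.4
```

```text
time_s: 2.15
tcp_pos: [0.5636, 0.3813, 0.0375]
eef_rot: [180.0, -0.1, 19.2]
contact_force: [-0.7, 0.4, 0.3]
gripper_width: 0.04
gripper_force: 0.0
t 2.15 tcp [0.5636 0.3813 0.0375] [ 1.800e+02 -5.000e-02  1.917e+01] w 0.04
row [-0.0011  0.0011  0.0335] [ 0.   -0.05 -0.23]
```

Scaled: 0.033 m / 0.75 = 0.044, 0.03 m / 0.75 = 0.04.

```bash
python3 -m pendant '0 0.0013 0.016 0 0 0 | 0 0.0013 0.0293 0 0 0 | 0 0.0013 0.04 0 0 0 | 0 0.0013 0.044 0 0 0 | 0 0.0013 0.044 0 0 0 | 0 0.0013 0.044 0 0 0'
python3 -m pendant '0 0 0 0 0 0 | 0 0 0 0 0 0 | 0 0 0 0 0 0 | 0 0 0 0 0 0 | 0 0 0 0 0 0 | 0 0 0 0 0 0 | 0 0 0 0 0 0 | 0 0 0 0 0 0' 0.0 25
python3 -m pendant '0 0 -0.0133 0 0 0 | 0 0 -0.0533 0 0 0 | 0 0 -0.1067 0 0 0 | 0 0 -0.16 0 0 0 | 0 0 -0.16 0 0 0 | 0 0 -0.16 0 0 0'
python3 go.py 0.632 0.020 0.12 6.1
```

```text
time_s: 2.65
tcp_pos: [0.5639, 0.3793, 0.0036]
eef_rot: [180.0, 0.0, 19.1]
contact_force: [-0.5, 0.5, 0.0]
gripper_width: 0.0401
gripper_force: 0.0
time_s: 3.32
tcp_pos: [0.564, 0.3796, 0.004]
eef_rot: [-180.0, -0.0, 19.1]
contact_force: [-0.7, 0.9, 3.2]
gripper_width: 0.0219
gripper_force: 25.0
time_s: 3.82
tcp_pos: [0.565, 0.3805, 0.1274]
eef_rot: [-179.8, -0.3, 19.1]
contact_force: [-0.0, -1.7, -1.3]
gripper_width: 0.0216
gripper_force: 25.0
t 3.82 tcp [0.565  0.3805 0.1274] [-179.84   -0.3    19.09] w 0.0216
row [-0.0546  0.3626  0.0061] [-0.19 -0.28 12.99]
```

Scaled: 0.362 m / 0.75 = 0.4827, 0.36 m / 0.75 = 0.48, 13 degrees / 180 = 0.0722.

```bash
python3 -m pendant '-0.004 0.0267 0 0 0 0.0056 | -0.0107 0.0733 0 0 0 0.0167 | -0.0187 0.1267 0 0 0 0.0278 | -0.0267 0.18 0 0 0 0.0389 | -0.0347 0.2333 0 0 0 0.05 | -0.0427 0.2867 0 0 0 0.0611 | -0.0507 0.34 0 0 0 0.0722 | -0.06 0.3933 0 0 0 0.0722 | -0.0667 0.44 0 0 0 0.0722 | -0.0707 0.4667 0 0 0 0.0722 | -0.0707 0.48 0 0 0 0.0722 | -0.0707 0.4827 0 0 0 0.0722'
python3 -m pendant '0 0 0 0 0 0 | 0 0 0 0 0 0 | 0 0 0 0 0 0'
python3 go.py 0.634 0.021 0.12 6.1
python3 - <<'E'
from plant import r
import cv2,pickle,numpy as np
c=r.capture("wrist");pickle.dump(c,open("w2.pkl","wb"));cv2.imwrite("pics/w2.png",c["frame"][:,:,::-1])
E
```

```text
time_s: 4.82
tcp_pos: [0.6314, 0.0174, 0.1223]
eef_rot: [180.0, 0.1, 5.9]
contact_force: [0.7, 0.4, -0.6]
gripper_width: 0.022
gripper_force: 25.0
time_s: 5.07
tcp_pos: [0.6318, 0.021, 0.1233]
eef_rot: [-180.0, 0.0, 6.2]
contact_force: [-0.1, -0.1, -0.8]
gripper_width: 0.022
gripper_force: 25.0
t 5.07 tcp [0.6318 0.021  0.1233] [-1.80e+02  3.00e-02  6.15e+00] w 0.022
row [0.0022 0.0002 0.0032] [-0.    0.03  0.05]
```

View pics/w2.png

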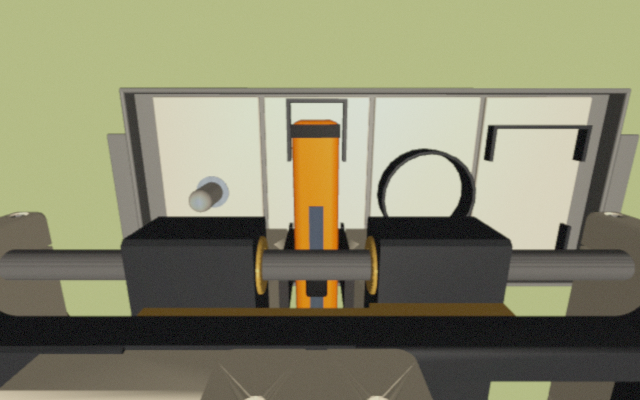

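The tray is seen square-on. The trough's far wall runs from (288,100) to (346,100), with the cutter between its sides. The cup rim is centred near (426,192), the spindle tip is at (201,199), and the bay's far corners are (487,127) and (590,127).

```bash
python3 - <<'E'
from h import *
c=pickle.load(open("w2.pkl","rb"))
p=lambda uv,z: ray(c,uv,z).round(4)[:,:2].tolist()
print("trough far wall outer",p([[287.5,100],[347,100]],.021))
print("bay far outer",p([[486.5,126.5],[591,126.5]],.019))
print("tray rim far outer",p([[122,89],[627,89]],.02))
print("cup l,r,top outer",p([[377,193],[475,193],[427,148.5]],.031))
print("spindle base disc",p([[212,192]],.009), "tip",p([[201,199]],.046))
E
```

```text
trough far wall outer [[0.7073, 0.0508], [0.7123, 0.0049]]
bay far outer [[0.7044, -0.1083], [0.7134, -0.191]]
tray rim far outer [[0.7017, 0.1785], [0.7437, -0.2087]]
cup l,r,top outer [[0.6437, -0.0275], [0.6522, -0.1054], [0.6829, -0.0604]]
spindle base disc [[0.6243, 0.1105]] tip [[0.628, 0.1073]]
```

Scaled: 0.107 m / 0.75 = 0.1427, 0.02 m / 0.75 = 0.0267.

```bash
python3 -m pendant '0.0027 0 0.0267 0 0 0 | 0.0027 0 0.0667 0 0 0 | 0.0027 0 0.1 0 0 0 | 0.0027 0 0.12 0 0 0 | 0.0027 0 0.1307 0 0 0 | 0.0027 0 0.136 0 0 0 | 0.0027 0 0.14 0 0 0 | 0.0027 0 0.1427 0 0 0 | 0.0027 0 0.1427 0 0 0 | 0.0027 0 0.1427 0 0 0 | 0.0027 0 0.1427 0 0 0'
python3 go.py 0.6335 0.0205 0.0135 6.2
```

```text
time_s: 6.03
tcp_pos: [0.6346, 0.0203, 0.0174]
eef_rot: [-180.0, -0.1, 6.1]
contact_force: [-0.6, -0.3, -1.3]
gripper_width: 0.0213
gripper_force: 25.0
t 6.03 tcp [0.6346 0.0203 0.0174] [-1.7999e+02 -8.0000e-02  6.0900e+00] w 0.0213
row [-0.0011 -0.0004  0.0039] [-0.01 -0.08 -0.11]
```

Scaled: 0.004 m / 0.75 = 0.0053, 0.003 m / 0.75 = 0.004.

```bash
python3 -m pendant '0 0 0.0027 0 0 0 | 0 0 0.004 0 0 0 | 0 0 0.0053 0 0 0 | 0 0 0.0053 0 0 0 | 0 0 0.0053 0 0 0'
python3 -m pendant '0 0 0 0 0 0 | 0 0 0 0 0 0 | 0 0 0 0 0 0 | 0 0 0 0 0 0 | 0 0 0 0 0 0' 0.036
python3 -m pendant '0 0 -0.0133 0 0 0 | 0 0 -0.04 0 0 0 | 0 0 -0.08 0 0 0 | 0 0 -0.1333 0 0 0 | 0 0 -0.1733 0 0 0 | 0 0 -0.1867 0 0 0 | 0 0 -0.1867 0 0 0 | 0 0 -0.1867 0 0 0'
python3 go.py 0.441 0.275 0.15 -57
```

```text
time_s: 6.45
tcp_pos: [0.6341, 0.0201, 0.013]
eef_rot: [180.0, -0.0, 6.1]
contact_force: [-2.4, -0.1, 5.3]
gripper_width: 0.0217
gripper_force: 25.0
time_s: 6.87
tcp_pos: [0.6341, 0.0201, 0.0124]
eef_rot: [180.0, 0.0, 6.1]
contact_force: [-0.4, 0.1, 0.5]
gripper_width: 0.0355
gripper_force: 0.0
time_s: 7.53
tcp_pos: [0.6342, 0.0203, 0.1535]
eef_rot: [-180.0, -0.1, 6.1]
contact_force: [-0.6, -0.5, 0.1]
gripper_width: 0.0356
gripper_force: 0.0
t 7.53 tcp [0.6342 0.0203 0.1535] [-1.7996e+02 -1.0000e-01  6.0800e+00] w 0.0356
row [-0.1651 -0.2737  0.0034] [-9.000e-02 -6.000e-02  6.308e+01]
```

Scaled: -0.274 m / 0.75 = -0.3653, -0.26 m / 0.75 = -0.3467, 63 degrees / 180 = 0.35.

```bash
python3 -m pendant '-0.0133 -0.0227 0 0 0 0.0222 | -0.04 -0.0667 0 0 0 0.0556 | -0.0667 -0.1107 0 0 0 0.0889 | -0.0933 -0.1547 0 0 0 0.1278 | -0.12 -0.1987 0 0 0 0.1667 | -0.1467 -0.2427 0 0 0 0.2056 | -0.1733 -0.2867 0 0 0 0.2444 | -0.1933 -0.32 0 0 0 0.2778 | -0.2093 -0.3467 0 0 0 0.3111 | -0.22 -0.3653 0 0 0 0.35 | -0.22 -0.3653 0 0 0 0.35 | -0.22 -0.3653 0 0 0 0.35' 0.07
python3 -m pendant '0 0 0 0 0 0 | 0 0 0 0 0 0 | 0 0 0 0 0 0'
python3 go.py 0.441 0.275 0.15 -57
python3 - <<'E'
from plant import r
import cv2,pickle,numpy as np
c=r.capture("wrist");pickle.dump(c,open("w3.pkl","wb"));cv2.imwrite("pics/w3.png",c["frame"][:,:,::-1])
E
```

```text
time_s: 8.53
tcp_pos: [0.4399, 0.2751, 0.1513]
eef_rot: [179.9, -0.0, -56.7]
contact_force: [0.2, 0.3, -0.1]
gripper_width: 0.0701
gripper_force: 0.0
time_s: 8.78
tcp_pos: [0.4413, 0.2743, 0.1521]
eef_rot: [180.0, -0.0, -56.9]
contact_force: [0.1, 0.6, 0.1]
gripper_width: 0.07
gripper_force: 0.0
t 8.78 tcp [0.4413 0.2743 0.1521] [ 1.7995e+02 -2.0000e-02 -5.6910e+01] w 0.07
row [-0.0008 -0.0002  0.0021] [ 0.05 -0.02  0.09]
```

View pics/w3.png

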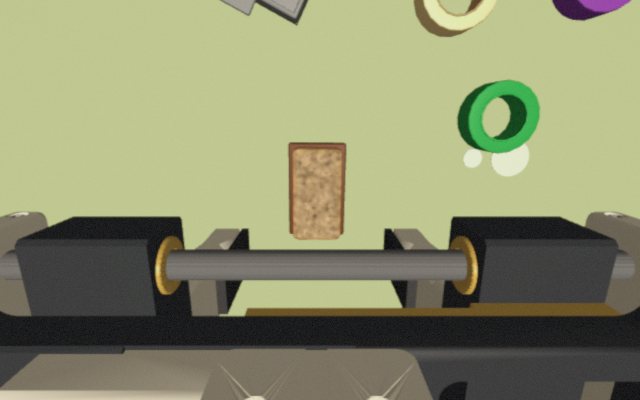

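The wrist view shows the block cork side up and square to the tool. Its cork top runs from (293,149) to (343,239), with the brown sole visible around it.

Scaled: 0.1 m / 0.75 = 0.1333, 0.095 m / 0.75 = 0.1267.

```bash
python3 - <<'E'
from h import *
c=pickle.load(open("w3.pkl","rb"))
q=ray(c,[[293,149],[343,149],[343.5,239],[292,239]],.035); print(q.round(4),q.mean(0))
E
python3 -m pendant '0 0 0.0267 0 0 0 | 0 0 0.0667 0 0 0 | 0 0 0.1067 0 0 0 | 0 0 0.1267 0 0 0 | 0 0 0.1333 0 0 0 | 0 0 0.1333 0 0 0 | 0 0 0.1333 0 0 0'
python3 go.py 0.441 0.275 0.0135 -57
```

```text
[[0.4793 0.2521 0.035 ]
 [0.4437 0.2289 0.035 ]
 [0.3973 0.296  0.035 ]
 [0.4366 0.3217 0.035 ]] [0.43923445 0.27467929 0.035     ]
time_s: 9.42
tcp_pos: [0.4416, 0.2752, 0.0532]
eef_rot: [-180.0, -0.0, -56.9]
contact_force: [0.1, 0.1, 0.7]
gripper_width: 0.0699
gripper_force: 0.0
t 9.42 tcp [0.4416 0.2752 0.0532] [-1.7997e+02 -1.0000e-02 -5.6910e+01] w 0.0699
row [-0.0002  0.0006  0.0397] [-0.03 -0.01  0.09]
```

Scaled: 0.039 m / 0.75 = 0.052, 0.036 m / 0.75 = 0.048.

```bash
python3 -m pendant '-0.0013 0.0013 0.02 0 0 0 | -0.0013 0.0013 0.0373 0 0 0 | -0.0013 0.0013 0.048 0 0 0 | -0.0013 0.0013 0.052 0 0 0 | -0.0013 0.0013 0.052 0 0 0 | -0.0013 0.0013 0.052 0 0 0'
python3 -m pendant '0 0 0 0 0 0 | 0 0 0 0 0 0 | 0 0 0 0 0 0 | 0 0 0 0 0 0 | 0 0 0 0 0 0 | 0 0 0 0 0 0 | 0 0 0 0 0 0 | 0 0 0 0 0 0' 0.0 25
python3 go.py 0.441 0.275 0.0135 -57
python3 -m pendant '0 0 -0.0133 0 0 0 | 0 0 -0.0533 0 0 0 | 0 0 -0.1067 0 0 0 | 0 0 -0.16 0 0 0 | 0 0 -0.16 0 0 0 | 0 0 -0.16 0 0 0'
python3 go.py 0.653 -0.157 0.12 6.2
```

```text
time_s: 9.92
tcp_pos: [0.4401, 0.2758, 0.0143]
eef_rot: [-179.9, 0.0, -56.9]
contact_force: [-0.8, -0.5, -0.8]
gripper_width: 0.0701
gripper_force: 0.0
time_s: 10.58
tcp_pos: [0.4397, 0.2755, 0.0138]
eef_rot: [-180.0, 0.0, -56.9]
contact_force: [-1.4, -1.2, 4.6]
gripper_width: 0.0439
gripper_force: 25.0
t 10.58 tcp [0.4397 0.2755 0.0138] [-179.98    0.    -56.9 ] w 0.0439
row [ 0.0011 -0.0009  0.0003] [-0.02  0.    0.1 ]
time_s: 11.08
tcp_pos: [0.4406, 0.2766, 0.1368]
eef_rot: [-179.7, 0.1, -56.9]
contact_force: [-0.5, 0.4, -2.8]
gripper_width: 0.0441
gripper_force: 25.0
t 11.08 tcp [0.4406 0.2766 0.1368] [-1.7968e+02  1.1000e-01 -5.6910e+01] w 0.0441
row [0.4793 0.0588 0.0155] [ -0.35  -0.07 -63.11]
```

Scaled: 0.44 m / 0.75 = 0.5867, 0.41 m / 0.75 = 0.5467, -63 degrees / 180 = -0.35.

```bash
python3 -m pendant '0.0267 0.0027 0 0 0 -0.0222 | 0.0733 0.008 0 0 0 -0.05 | 0.1267 0.0147 0 0 0 -0.0833 | 0.18 0.0213 0 0 0 -0.1167 | 0.2333 0.028 0 0 0 -0.15 | 0.2867 0.0347 0 0 0 -0.1833 | 0.34 0.0413 0 0 0 -0.2167 | 0.3933 0.048 0 0 0 -0.25 | 0.4467 0.0547 0 0 0 -0.2833 | 0.5 0.0613 0 0 0 -0.3167 | 0.5467 0.0667 0 0 0 -0.35 | 0.5867 0.072 0 0 0 -0.35'
python3 -m pendant '0.0267 0.04 0.0027 0 0 0 | 0.0267 0.0533 0.0067 0 0 0 | 0.0267 0.0533 0.0067 0 0 0 | 0.0267 0.0533 0.0067 0 0 0 | 0.0267 0.0533 0.0067 0 0 0'
python3 go.py 0.653 -0.157 0.12 6.2
```

```text
time_s: 12.08
tcp_pos: [0.6343, -0.1253, 0.132]
eef_rot: [-180.0, 0.2, 6.4]
contact_force: [-0.1, 1.0, -0.7]
gripper_width: 0.0441
gripper_force: 25.0
time_s: 12.5
tcp_pos: [0.6578, -0.1598, 0.1277]
eef_rot: [-180.0, 0.1, 6.1]
contact_force: [-0.7, 0.7, -1.1]
gripper_width: 0.0437
gripper_force: 25.0
t 12.5 tcp [ 0.6578 -0.1598  0.1277] [-1.7997e+02  1.0000e-01  6.0900e+00] w 0.0437
row [-0.0044 -0.0033  0.0078] [-0.03  0.1  -0.11]
```

Scaled: 0.1 m / 0.75 = 0.1333, 0.096 m / 0.75 = 0.128.

```bash
python3 -m pendant '-0.0053 -0.004 0.0267 0 0 0 | -0.0053 -0.004 0.0667 0 0 0 | -0.0053 -0.004 0.1 0 0 0 | -0.0053 -0.004 0.12 0 0 0 | -0.0053 -0.004 0.128 0 0 0 | -0.0053 -0.004 0.1333 0 0 0 | -0.0053 -0.004 0.1333 0 0 0 | -0.0053 -0.004 0.1333 0 0 0 | -0.0053 -0.004 0.1333 0 0 0'
python3 go.py 0.653 -0.157 0.0225 6.2
```

```text
time_s: 13.25
tcp_pos: [0.6553, -0.1576, 0.0301]
eef_rot: [180.0, -0.1, 6.1]
contact_force: [-0.1, -1.0, -1.1]
gripper_width: 0.0439
gripper_force: 25.0
t 13.25 tcp [ 0.6553 -0.1576  0.0301] [ 1.7998e+02 -1.3000e-01  6.1200e+00] w 0.0439
row [-0.0023 -0.0009  0.0076] [ 0.02 -0.13 -0.08]
```

```bash
python3 -m pendant '-0.0027 0 0.004 0 0 0 | -0.0027 0 0.0067 0 0 0 | -0.0027 0 0.0093 0 0 0 | -0.0027 0 0.01 0 0 0 | -0.0027 0 0.01 0 0 0 | -0.0027 0 0.01 0 0 0'
python3 -m pendant '0 0 0 0 0 0 | 0 0 0 0 0 0 | 0 0 0 0 0 0 | 0 0 0 0 0 0 | 0 0 0 0 0 0' 0.058
python3 -m pendant '0 0 -0.0133 0 0 0 | 0 0 -0.04 0 0 0 | 0 0 -0.08 0 0 0 | 0 0 -0.1333 0 0 0 | 0 0 -0.1733 0 0 0 | 0 0 -0.1867 0 0 0 | 0 0 -0.1867 0 0 0 | 0 0 -0.1867 0 0 0'
python3 go.py 0.56 -0.38 0.16 -84
```

```text
time_s: 13.75
tcp_pos: [0.6524, -0.1581, 0.0228]
eef_rot: [180.0, -0.0, 6.1]
contact_force: [-4.2, 2.8, 11.6]
gripper_width: 0.0439
gripper_force: 25.0
time_s: 14.17
tcp_pos: [0.6523, -0.1581, 0.0208]
eef_rot: [-180.0, 0.0, 6.1]
contact_force: [0.1, -0.2, 1.0]
gripper_width: 0.0577
gripper_force: 0.0
time_s: 14.83
tcp_pos: [0.6526, -0.158, 0.1623]
eef_rot: [-180.0, -0.1, 6.1]
contact_force: [-0.1, -0.1, -0.6]
gripper_width: 0.0581
gripper_force: 0.0
t 14.83 tcp [ 0.6526 -0.158   0.1623] [-1.80e+02 -1.20e-01  6.08e+00] w 0.0581
row [-0.1156  0.211   0.0021] [-9.000e-02 -9.000e-02  9.008e+01]
```

Scaled: 0.211 m / 0.75 = 0.2813, 0.21 m / 0.75 = 0.28, 80 degrees / 180 = 0.4444.

```bash
python3 -m pendant '-0.0133 0.0213 0 0 0 0.0222 | -0.0307 0.056 0 0 0 0.0611 | -0.0453 0.084 0 0 0 0.1 | -0.0613 0.112 0 0 0 0.1389 | -0.076 0.14 0 0 0 0.1778 | -0.092 0.168 0 0 0 0.2167 | -0.1067 0.196 0 0 0 0.2556 | -0.1227 0.224 0 0 0 0.2944 | -0.1373 0.252 0 0 0 0.3333 | -0.1507 0.2733 0 0 0 0.3722 | -0.1533 0.28 0 0 0 0.4111 | -0.1533 0.2813 0 0 0 0.4444' 0.08
python3 -m pendant '0 0 0 0 0 0.0278 | 0 0 0 0 0 0.0556 | 0 0 0 0 0 0.0556 | 0 0 0 0 0 0.0556 | 0 0 0 0 0 0.0556'
python3 go.py 0.56 -0.38 0.16 -84
python3 - <<'E'
from plant import r
import cv2,pickle,numpy as np
c=r.capture("wrist");pickle.dump(c,open("w4.pkl","wb"));cv2.imwrite("pics/w4.png",c["frame"][:,:,::-1])
E
```

```text
time_s: 15.83
tcp_pos: [0.5586, -0.3813, 0.1591]
eef_rot: [179.9, 0.1, -74.4]
contact_force: [0.5, 0.7, 0.7]
gripper_width: 0.08
gripper_force: 0.0
time_s: 16.25
tcp_pos: [0.5601, -0.3798, 0.1602]
eef_rot: [179.9, 0.0, -83.7]
contact_force: [-0.2, 0.5, -0.2]
gripper_width: 0.0803
gripper_force: 0.0
t 16.25 tcp [ 0.5601 -0.3798  0.1602] [ 1.7992e+02  4.0000e-02 -8.3740e+01] w 0.0803
row [0.0002 0.0001 0.0002] [0.08 0.04 0.26]
```

View pics/w4.png

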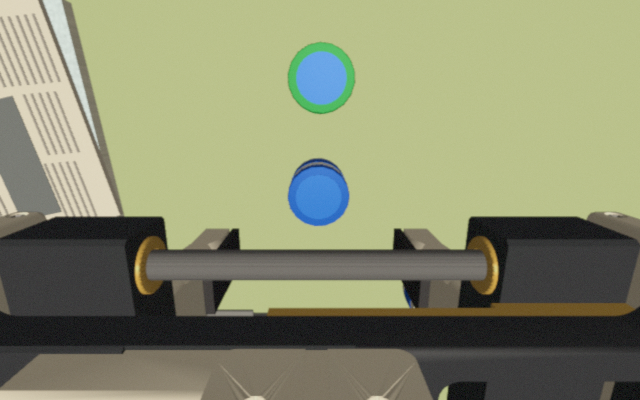

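The blue-lidded jar is at (319,194), centred between the fingers. The green look-alike is at (321,78), clear of them.

Scaled: 0.129 m / 0.75 = 0.172, 0.128 m / 0.75 = 0.1707.

```bash
python3 -c "
from h import *
c=pickle.load(open('w4.pkl','rb')); print(ray(c,[[319,194.5],[288.5,194],[349.5,194]],.058).round(4))"
python3 -m pendant '0 0 0.0267 0 0 0 | 0 0 0.0667 0 0 0 | 0 0 0.1067 0 0 0 | 0 0 0.14 0 0 0 | 0 0 0.16 0 0 0 | 0 0 0.1707 0 0 0 | 0 0 0.172 0 0 0 | 0 0 0.172 0 0 0 | 0 0 0.172 0 0 0'
python3 go.py 0.56 -0.38 0.031 -84
```

```text
[[ 0.5584 -0.3829  0.058 ]
 [ 0.5837 -0.3805  0.058 ]
 [ 0.5332 -0.3861  0.058 ]]
time_s: 17.05
tcp_pos: [0.5613, -0.3804, 0.0334]
eef_rot: [-179.9, -0.1, -83.9]
contact_force: [0.9, -0.5, 1.5]
gripper_width: 0.08
gripper_force: 0.0
t 17.05 tcp [ 0.5613 -0.3804  0.0334] [-1.7991e+02 -6.0000e-02 -8.3860e+01] w 0.08
row [-0.0006  0.0013  0.0024] [-0.09 -0.06  0.14]
```

Scaled: 0.002 m / 0.75 = 0.0027, 0.001 m / 0.75 = 0.0013.

```bash
python3 -m pendant '0.0013 0.0027 0.0027 0 0 0 | 0.0013 0.0027 0.0027 0 0 0 | 0.0013 0.0027 0.0027 0 0 0'
python3 -m pendant '0 0 0 0 0 0 | 0 0 0 0 0 0 | 0 0 0 0 0 0 | 0 0 0 0 0 0 | 0 0 0 0 0 0 | 0 0 0 0 0 0 | 0 0 0 0 0 0 | 0 0 0 0 0 0' 0.0 30
python3 go.py 0.559 -0.381 0.031 -84
python3 -m pendant '0 0 -0.0133 0 0 0 | 0 0 -0.0533 0 0 0 | 0 0 -0.1067 0 0 0 | 0 0 -0.1467 0 0 0 | 0 0 -0.16 0 0 0 | 0 0 -0.16 0 0 0 | 0 0 -0.16 0 0 0'
python3 go.py 0.6435 -0.067 0.15 -84
```

```text
time_s: 17.3
tcp_pos: [0.5587, -0.3815, 0.0309]
eef_rot: [-179.9, -0.0, -83.9]
contact_force: [-1.0, 0.7, 1.1]
gripper_width: 0.08
gripper_force: 0.0
time_s: 17.97
tcp_pos: [0.5585, -0.3813, 0.0301]
eef_rot: [180.0, 0.0, -83.9]
contact_force: [-1.1, 0.5, 0.4]
gripper_width: 0.0511
gripper_force: 30.0
t 17.97 tcp [ 0.5585 -0.3813  0.0301] [180.     0.   -83.91] w 0.0511
row [-0.0002 -0.0005 -0.0009] [0.   0.   0.09]
time_s: 18.55
tcp_pos: [0.5586, -0.3811, 0.1509]
eef_rot: [-179.9, -0.0, -83.9]
contact_force: [-0.2, 0.7, -1.3]
gripper_width: 0.0518
gripper_force: 30.0
t 18.55 tcp [ 0.5586 -0.3811  0.1509] [-1.7991e+02 -1.0000e-02 -8.3920e+01] w 0.0518
row [-0.3034 -0.1176  0.001 ] [-0.09 -0.01  0.08]
```

Scaled: -0.303 m / 0.75 = -0.404, -0.301 m / 0.75 = -0.4013.

```bash
python3 -m pendant '-0.02 -0.008 0 0 0 0 | -0.06 -0.0227 0 0 0 0 | -0.1067 -0.0413 0 0 0 0 | -0.1533 -0.06 0 0 0 0 | -0.2 -0.0773 0 0 0 0 | -0.2467 -0.096 0 0 0 0 | -0.2933 -0.1133 0 0 0 0 | -0.3333 -0.1293 0 0 0 0 | -0.3667 -0.1427 0 0 0 0 | -0.3893 -0.1507 0 0 0 0 | -0.4013 -0.156 0 0 0 0 | -0.404 -0.1573 0 0 0 0'
python3 -m pendant '0 0 0 0 0 0 | 0 0 0 0 0 0 | 0 0 0 0 0 0'
python3 go.py 0.6435 -0.067 0.040 -84
python3 - <<'E'
from plant import r
import cv2,pickle,numpy as np
c=r.capture("wrist");pickle.dump(c,open("w5.pkl","wb"));cv2.imwrite("pics/w5.png",c["frame"][:,:,::-1])
E
```

```text
time_s: 19.55
tcp_pos: [0.6434, -0.0659, 0.1485]
eef_rot: [179.9, 0.0, -83.8]
contact_force: [0.4, 0.3, -0.9]
gripper_width: 0.0516
gripper_force: 30.0
time_s: 19.8
tcp_pos: [0.6432, -0.0687, 0.1497]
eef_rot: [180.0, -0.0, -84.0]
contact_force: [0.5, 0.2, -1.6]
gripper_width: 0.0517
gripper_force: 30.0
t 19.8 tcp [ 0.6432 -0.0687  0.1497] [179.96  -0.   -83.99] w 0.0517
row [-0.0016 -0.0005  0.1097] [ 0.04 -0.    0.01]
```

View pics/w5.png

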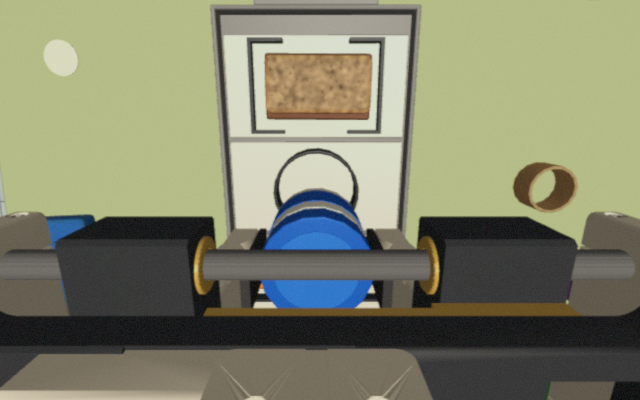

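The block sits squarely in its bay, about (318,86). The jar hangs upright over the cup, whose rim spans columns 275-358 with its top at row 149. I'll check the cup centre by ray.

Scaled: 0.102 m / 0.75 = 0.136, 0.098 m / 0.75 = 0.1307.

```bash
python3 -c "
from h import *
c=pickle.load(open('w5.pkl','rb')); q=ray(c,[[275,190],[358.5,190],[316,149]],.031).round(4); print(q, (q[0]+q[1])/2, q[2]-.038*np.array([.106,-.994,0]))"
python3 -m pendant '-0.0013 0 0.0267 0 0 0 | -0.0013 0 0.0667 0 0 0 | -0.0013 0 0.1 0 0 0 | -0.0013 0 0.12 0 0 0 | -0.0013 0 0.1307 0 0 0 | -0.0013 0 0.136 0 0 0 | -0.0013 0 0.136 0 0 0 | -0.0013 0 0.136 0 0 0 | -0.0013 0 0.136 0 0 0'
python3 go.py 0.6435 -0.067 0.0395 -84
```

```text
[[ 0.6801 -0.0677  0.031 ]
 [ 0.6068 -0.0755  0.031 ]
 [ 0.6479 -0.1073  0.031 ]] [ 0.64345 -0.0716   0.031  ] [ 0.643872 -0.069528  0.031   ]
time_s: 20.6
tcp_pos: [0.6446, -0.0665, 0.0495]
eef_rot: [-179.9, -0.0, -83.9]
contact_force: [0.4, 0.4, -0.1]
gripper_width: 0.0516
gripper_force: 30.0
t 20.6 tcp [ 0.6446 -0.0665  0.0495] [-179.87   -0.    -83.91] w 0.0516
row [0.0004 0.0012 0.01  ] [-0.13 -0.    0.09]
```

Scaled: 0.0105 m / 0.75 = 0.014, 0.009 m / 0.75 = 0.012.

```bash
python3 -m pendant '0.0013 0.0013 0.004 0 0 0 | 0.0013 0.0013 0.0067 0 0 0 | 0.0013 0.0013 0.0093 0 0 0 | 0.0013 0.0013 0.012 0 0 0 | 0.0013 0.0013 0.014 0 0 0 | 0.0013 0.0013 0.014 0 0 0 | 0.0013 0.0013 0.014 0 0 0'
python3 -m pendant '0 0 0 0 0 0 | 0 0 0 0 0 0 | 0 0 0 0 0 0 | 0 0 0 0 0 0 | 0 0 0 0 0 0' 0.066
python3 -m pendant '0 0 -0.0133 0 0 0 | 0 0 -0.04 0 0 0 | 0 0 -0.08 0 0 0 | 0 0 -0.1333 0 0 0 | 0 0 -0.1733 0 0 0 | 0 0 -0.1867 0 0 0 | 0 0 -0.1867 0 0 0 | 0 0 -0.1867 0 0 0'
python3 go.py 0.437 0.0735 0.15 -84
```

```text
time_s: 21.18
tcp_pos: [0.6428, -0.0675, 0.039]
eef_rot: [-180.0, -0.0, -83.9]
contact_force: [-5.1, 1.8, 11.3]
gripper_width: 0.0514
gripper_force: 30.0
time_s: 21.6
tcp_pos: [0.6427, -0.0676, 0.0373]
eef_rot: [180.0, -0.0, -83.9]
contact_force: [0.7, 0.4, 0.7]
gripper_width: 0.0659
gripper_force: 0.0
time_s: 22.27
tcp_pos: [0.6429, -0.0674, 0.1786]
eef_rot: [-179.9, 0.0, -83.9]
contact_force: [-0.7, -0.3, -1.7]
gripper_width: 0.0665
gripper_force: 0.0
t 22.27 tcp [ 0.6429 -0.0674  0.1786] [-1.799e+02  3.000e-02 -8.392e+01] w 0.0665
row [-0.162   0.1899  0.0283] [-0.1   0.03  0.08]
```

Careful with the scale: shifts go in shares of 0.75 m and turns go in shares of 180 degrees. That gives: 0.19 m / 0.75 = 0.2533, 0.185 m / 0.75 = 0.2467.

```bash
python3 -m pendant '-0.0133 0.016 0.0027 0 0 0 | -0.04 0.0467 0.0067 0 0 0 | -0.0733 0.0853 0.0133 0 0 0 | -0.1067 0.1253 0.0187 0 0 0 | -0.14 0.164 0.024 0 0 0 | -0.1733 0.2027 0.0293 0 0 0 | -0.1973 0.232 0.0347 0 0 0 | -0.2107 0.2467 0.0373 0 0 0 | -0.216 0.2533 0.0373 0 0 0 | -0.216 0.2533 0.0373 0 0 0 | -0.216 0.2533 0.0373 0 0 0' 0.08
python3 -m pendant '0 0 0 0 0 0 | 0 0 0 0 0 0 | 0 0 0 0 0 0'
python3 go.py 0.437 0.0735 0.15 -84
python3 - <<'E'
from plant import r
import cv2,pickle,numpy as np
c=r.capture("wrist");pickle.dump(c,open("w6.pkl","wb"));cv2.imwrite("pics/w6.png",c["frame"][:,:,::-1])
E
```

```text
time_s: 23.18
tcp_pos: [0.4369, 0.0734, 0.1494]
eef_rot: [180.0, -0.0, -83.9]
contact_force: [0.2, 0.0, 0.4]
gripper_width: 0.0801
gripper_force: 0.0
time_s: 23.43
tcp_pos: [0.4371, 0.0729, 0.1493]
eef_rot: [180.0, -0.0, -84.0]
contact_force: [0.3, 0.6, 0.3]
gripper_width: 0.0803
gripper_force: 0.0
t 23.43 tcp [0.4371 0.0729 0.1493] [ 1.7997e+02 -2.0000e-02 -8.3980e+01] w 0.0803
row [-0.0006  0.0001 -0.0007] [ 0.03 -0.02  0.02]
```

View pics/w6.png

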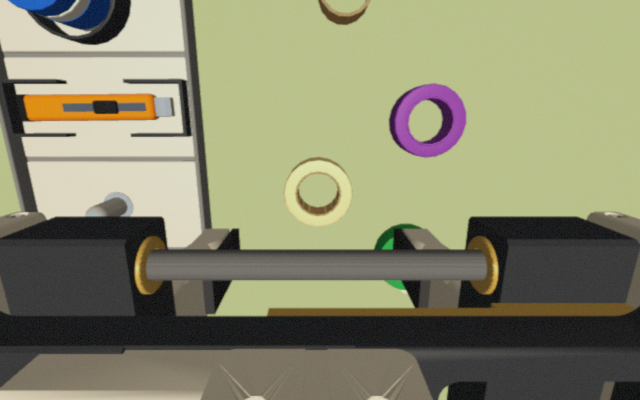

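The cream tape is at (318,191), between the fingers. The green roll (404,256) lies behind and clear, and the purple one is at (428,120). The cutter is lying flat in the trough at (97,107).

Scaled: 0.1 m / 0.75 = 0.1333, 0.095 m / 0.75 = 0.1267.

```bash
python3 -c "
from h import *
c=pickle.load(open('w6.pkl','rb')); print(ray(c,[[318.5,191.5],[285,192],[352,192]],.025).round(4), ray(c,[[385,240]],.025))"
python3 -m pendant '0 0 0.0267 0 0 0 | 0 0 0.0667 0 0 0 | 0 0 0.1067 0 0 0 | 0 0 0.1267 0 0 0 | 0 0 0.1333 0 0 0 | 0 0 0.1333 0 0 0 | 0 0 0.1333 0 0 0'
python3 go.py 0.437 0.0735 0.004 -84
```

```text
[[0.4355 0.0724 0.025 ]
 [0.4655 0.076  0.025 ]
 [0.4054 0.0697 0.025 ]] [[0.368505   0.11223365 0.025     ]]
time_s: 24.07
tcp_pos: [0.4373, 0.0734, 0.05]
eef_rot: [-180.0, -0.0, -83.9]
contact_force: [-0.9, -0.4, 1.0]
gripper_width: 0.0797
gripper_force: 0.0
t 24.07 tcp [0.4373 0.0734 0.05  ] [-1.7999e+02 -1.0000e-02 -8.3920e+01] w 0.0797
row [-0.0001  0.0003  0.046 ] [-0.01 -0.01  0.08]
```

Scaled: 0.0455 m / 0.75 = 0.0607, 0.041 m / 0.75 = 0.0547.

```bash
python3 -m pendant '0 0.0013 0.02 0 0 0 | 0 0.0013 0.04 0 0 0 | 0 0.0013 0.0547 0 0 0 | 0 0.0013 0.0607 0 0 0 | 0 0.0013 0.0607 0 0 0 | 0 0.0013 0.0607 0 0 0'
python3 -m pendant '0 0 0 0 0 0 | 0 0 0 0 0 0 | 0 0 0 0 0 0 | 0 0 0 0 0 0 | 0 0 0 0 0 0 | 0 0 0 0 0 0 | 0 0 0 0 0 0 | 0 0 0 0 0 0' 0.0 20
python3 go.py 0.4365 0.0725 0.004 -84
python3 -m pendant '0 0 -0.0133 0 0 0 | 0 0 -0.0533 0 0 0 | 0 0 -0.1067 0 0 0 | 0 0 -0.1467 0 0 0 | 0 0 -0.16 0 0 0 | 0 0 -0.16 0 0 0 | 0 0 -0.16 0 0 0'
python3 go.py 0.6245 0.1105 0.12 -84
```

```text
time_s: 24.57
tcp_pos: [0.4364, 0.0737, 0.005]
eef_rot: [-179.9, 0.0, -83.9]
contact_force: [-0.3, 0.5, 0.4]
gripper_width: 0.08
gripper_force: 0.0
time_s: 25.23
tcp_pos: [0.436, 0.0735, 0.0046]
eef_rot: [-180.0, 0.0, -83.9]
contact_force: [-1.5, 0.5, 7.1]
gripper_width: 0.062
gripper_force: 20.0
t 25.23 tcp [0.436  0.0735 0.0046] [-1.7996e+02  2.0000e-02 -8.3890e+01] w 0.062
row [ 0.0011 -0.0004  0.0006] [-0.04  0.02  0.11]
time_s: 25.82
tcp_pos: [0.4357, 0.0734, 0.1245]
eef_rot: [-179.9, 0.1, -83.9]
contact_force: [-0.6, -0.9, -0.3]
gripper_width: 0.0625
gripper_force: 20.0
t 25.82 tcp [0.4357 0.0734 0.1245] [-1.7992e+02  6.0000e-02 -8.3920e+01] w 0.0625
row [-0.0169 -0.1917  0.0047] [-0.08  0.06  0.08]
```

Scaled: -0.192 m / 0.75 = -0.256, -0.19 m / 0.75 = -0.2533.

```bash
python3 -m pendant '-0.0013 -0.016 0 0 0 0 | -0.004 -0.0467 0 0 0 0 | -0.008 -0.0867 0 0 0 0 | -0.012 -0.1333 0 0 0 0 | -0.016 -0.18 0 0 0 0 | -0.0187 -0.2133 0 0 0 0 | -0.0213 -0.24 0 0 0 0 | -0.0227 -0.2533 0 0 0 0 | -0.0227 -0.256 0 0 0 0 | -0.0227 -0.256 0 0 0 0'
python3 -m pendant '0 0 0 0 0 0 | 0 0 0 0 0 0 | 0 0 0 0 0 0'
python3 go.py 0.6245 0.1110 0.0136 -84
python3 - <<'E'
from plant import r
import cv2,pickle,numpy as np
c=r.capture("wrist");pickle.dump(c,open("w7.pkl","wb"));cv2.imwrite("pics/w7.png",c["frame"][:,:,::-1])
E
```

```text
time_s: 26.65
tcp_pos: [0.6242, 0.1101, 0.122]
eef_rot: [179.8, -0.1, -83.9]
contact_force: [-0.7, 0.3, -0.7]
gripper_width: 0.0624
gripper_force: 20.0
time_s: 26.9
tcp_pos: [0.624, 0.1105, 0.1244]
eef_rot: [-180.0, 0.0, -83.9]
contact_force: [0.8, 0.0, -0.7]
gripper_width: 0.0623
gripper_force: 20.0
t 26.9 tcp [0.624  0.1105 0.1244] [-1.7999e+02  1.0000e-02 -8.3900e+01] w 0.0623
row [-0.0005 -0.0005  0.1108] [-0.01  0.01  0.1 ]
```

View pics/w7.png

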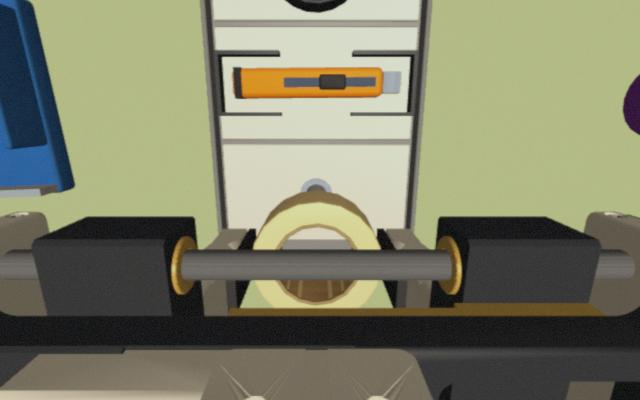

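The cutter is central in the trough at (317,83). The spindle's base ring is at columns 301-332 with its top edge at row 179, in line with the tape. I'll check it by ray and then lower the tape to just above the tip.

```bash
python3 -c "
from h import *
c=pickle.load(open('w7.pkl','rb')); print(ray(c,[[301,193],[332,193],[316.5,179],[316.5,193]],.010).round(4))
e=ray(c,[[234,82],[402,82]],.016);print('cutter',e.mean(0))"
python3 -m pendant '0 0 0.02 0 0 0 | 0 0 0.0467 0 0 0 | 0 0 0.0733 0 0 0 | 0 0 0.0867 0 0 0 | 0 0 0.0893 0 0 0 | 0 0 0.0893 0 0 0 | 0 0 0.0893 0 0 0'
python3 go.py 0.6245 0.1110 0.0136 -84
```

```text
[[0.6378 0.1107 0.01  ]
 [0.6109 0.1078 0.01  ]
 [0.6257 0.0969 0.01  ]
 [0.6244 0.1092 0.01  ]]
cutter [0.63297449 0.01883606 0.016     ]
time_s: 27.53
tcp_pos: [0.6254, 0.1108, 0.0581]
eef_rot: [-179.9, 0.0, -83.9]
contact_force: [-0.5, 0.6, -0.5]
gripper_width: 0.0625
gripper_force: 20.0
t 27.53 tcp [0.6254 0.1108 0.0581] [-1.7993e+02  1.0000e-02 -8.3890e+01] w 0.0625
row [-0.0003  0.0009  0.0445] [-0.07  0.01  0.11]
```

Ring centre (0.6245, 0.110) matches the tape position, so I'm lowering.

Scaled: 0.0447 m / 0.75 = 0.0596, 0.044 m / 0.75 = 0.0587.

```bash
python3 -m pendant '0 0.0013 0.0107 0 0 0 | 0 0.0013 0.024 0 0 0 | 0 0.0013 0.0373 0 0 0 | 0 0.0013 0.048 0 0 0 | 0 0.0013 0.0533 0 0 0 | 0 0.0013 0.056 0 0 0 | 0 0.0013 0.0587 0 0 0 | 0 0.0013 0.0596 0 0 0 | 0 0.0013 0.0596 0 0 0 | 0 0.0013 0.0596 0 0 0'
python3 -m pendant '0 0 0 0 0 0 | 0 0 0 0 0 0 | 0 0 0 0 0 0 | 0 0 0 0 0 0 | 0 0 0 0 0 0' 0.076
python3 -m pendant '0 0 -0.0133 0 0 0 | 0 0 -0.04 0 0 0 | 0 0 -0.08 0 0 0 | 0 0 -0.1333 0 0 0 | 0 0 -0.1867 0 0 0 | 0.0267 0 -0.24 0 0 0 | 0.08 0 -0.2667 0 0 0 | 0.1333 0 -0.2667 0 0 0 | 0.1733 0 -0.2667 0 0 0 | 0.1733 0 -0.2667 0 0 0 | 0.1733 0 -0.2667 0 0 0'
python3 - <<'E'
from plant import r
import cv2,pickle,numpy as np
for n in ["scene","top"]:
    c=r.capture(n);pickle.dump(c,open(n+"9.pkl","wb"))
    if n=="scene": cv2.imwrite("pics/s9.png",cv2.resize(c["frame"][140:320,140:460],None,fx=2.5,fy=2.5)[:,:,::-1])
c=r.capture("wrist");cv2.imwrite("pics/w9.png",c["frame"][:,:,::-1])
E
```

```text
time_s: 28.37
tcp_pos: [0.6231, 0.1101, 0.0136]
eef_rot: [179.9, -0.0, -83.9]
contact_force: [-6.7, -0.6, 11.5]
gripper_width: 0.0626
gripper_force: 20.0
time_s: 28.78
tcp_pos: [0.6239, 0.1105, 0.0122]
eef_rot: [-180.0, -0.0, -83.9]
contact_force: [0.3, -0.4, 0.1]
gripper_width: 0.0757
gripper_force: 0.0
time_s: 29.7
tcp_pos: [0.6375, -0.0208, 0.2132]
eef_rot: [-180.0, 0.0, -84.1]
contact_force: [-0.1, 0.5, -0.3]
gripper_width: 0.0762
gripper_force: 0.0
```

View pics/s9.png

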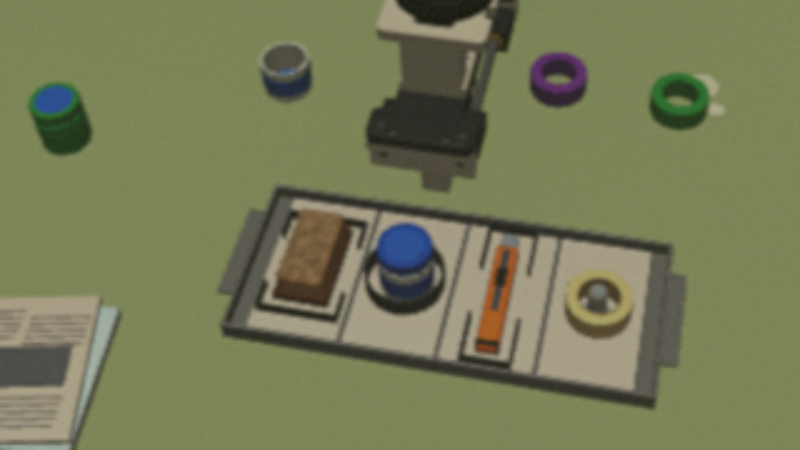

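```bash
python3 - <<'E'
from h import *
c=pickle.load(open("top9.pkl","rb")); P=cloud(c)
roi=dict(empty=(386,203,412,228,.042),core=(330,205,350,224,.025))
for k,(a,b,d,e,h) in roi.items():
    p=P[b:e,a:d].reshape(-1,3); q=p[(p[:,2]>h*.7)&(p[:,2]<h+.012)]; print(k,rect(q))
E
```

```text
empty [ 430.7 -280.1   50.7   50.7   72.5]
core [433.2 -94.2  41.8  38.5  -1.1]
```

The scene crop shows the block (313,255), jar (405,262), cutter (498,293) and tape over the spindle (598,300), all seated. The empty jar and bare core haven't moved, so I'm handing in.

```bash
python3 -m pendant '0 0 0 0 0 0 | 0 0 0 0 0 0 | 0 0 0 0 0 0' && python3 -c "
from plant import r
print(r.close_job())"
```

```text
time_s: 30.1
tcp_pos: [0.6375, -0.018, 0.2123]
eef_rot: [180.0, -0.0, -83.8]
contact_force: [-0.6, 0.8, 0.2]
gripper_width: 0.0762
gripper_force: 0.0
the job is handed in; nothing more can be done
None
```

I handed the job in at about 30 s: in the final images the jar, tape, cutter and block all sit in their holders, and the empty jar and bare core are within about 1 mm of where they started; hand-in returned no verdict.

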